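Swap a heat sink and hold the new one against the sprung stop

TASK

Take the old black heat sink off the circuit board and set it down flat on its base in the open parts drawer. Then stand the new silver heat sink on the board in front of the sprung stop, middle to middle with the stop and its fins running straight at it, and push it flush against the stop until the pointer is in the green band, never letting the pointer reach the red. Finish while still holding it there, steady and flat on the board, so that a colleague can screw it down; leave the cup, remote, multimeter and screwdriver where they are.

Things in the scene. Friction and masses are not known exactly. Their poses are not given: they have to be found in the camera images.
- old_sink: Old heat sink, black, 56 (x) x 48 (y) x 34 mm high, 0.1 to 0.18 kg; treat it as a solid block. Fins run along its x, its two y faces are flat. Starts base down on the circuit board. Origin: centre of its underside; z up.
- new_sink: New heat sink, bare silver aluminium, same shape and size as the old one, 0.1 to 0.18 kg: 56 (x) x 48 (y) x 34 mm high, fins along x, flat y faces; either end may face the stop. Starts base down on the bench. Origin: centre of its underside; z up.
- jig: Board carrier, fixed: black base 250 (x) x 160 (y) x 14 mm under a green circuit board. Origin: centre of its underside; +x points across the board to the sprung stop, z up. The board's flat top is 16 mm above the origin, free from x = -100 to +25 mm, y = -50 to +50 mm (small parts outside that are under 3 mm high). Spring housing behind the stop: x = 75 to 125 mm, 70 mm wide, top at 44 mm.
- stop_face (a point): Point on the front face of the sprung stop: middle of its width, at board height. It moves with the stop; when the stop is out it lies at x = 25, y = 0, z = 16 mm of the carrier; its x axis is the carrier's x, the pushing direction. The stop is an aluminium plate 8 mm thick, 70 mm wide (y), reaching from 1 to 36 mm above the board.
- stop (a joint): How far the sprung stop is pushed back along the carrier's +x, in m: 0 = out (as it starts), 0.034 = end. Spring 500 N/m, no preload (8 N at 0.016). A bright red pointer bar moves with it over the gauge on top of the housing: white 0 to 0.010, green 0.010 to 0.022 (5 to 11 N), yellow to 0.027, then red.
- drawer_spot (a point): Point on the inner floor of the open drawer, mid-width, in the middle of the part outside the cabinet. x points into the cabinet, y across, z up. Inner floor: x = -72 to +132, y = -89 to +89 mm. Sides 66 mm high, front panel top 76 mm above the floor, bar handle outside it; cabinet front at x = +67 to +91 mm, top 88 mm above the floor. The drawer slides if pushed (about 1 N).
- pad (a point): Centre of a grey rectangle (56 x 48 mm) printed on the board, at x = 13, y = 0, z = 16 mm of the carrier: the underside of the new heat sink is right here when it is pressed correctly.
- cab: Blue cabinet of the drawer, fixed, 250 (x) x 220 (y) x 110 mm high, drawer front towards -x. Origin: centre of its underside.
- screw_cup: Paper cup of screws, 68 mm across at the rim, 50 mm high; leave alone. Origin: centre of its underside.
- remote: Black remote control lying flat, 45 (x) x 170 (y) x 20 mm; leave alone. Origin: centre of its underside.
- multimeter: Green multimeter lying flat, 150 (x) x 80 (y) x 49 mm; leave alone. Origin: centre of its underside.
- screwdriver: Red-handled screwdriver lying flat, 180 mm long, along its x, handle to -x; leave alone. Origin: on its underside, mid-length.
Mind the look-alikes: they are no part of the job. Several things have the shape of the old_sink; the one meant has the colours described above.

How it is judged:
On the way, in this order (a step that is already met when the one before it is completed fails the run):
1. old heat sink set down flat in the drawer and let go (x of old_sink in the frame of drawer_spot between -0.073 and 0.133 m and y of old_sink in the frame of drawer_spot between -0.089 and 0.089 m and z of old_sink in the frame of drawer_spot between -0.004 and 0.006 m and angle between old_sink's own z axis and vertical below 0.2 rad and linear speed of old_sink below 0.02 m/s and contact force between old_sink and the fingers below 0.1 N), for 0.2 s.
2. new heat sink pressed flush on the stop, pointer steady in the green (z of new_sink in the frame of jig between 0.012 and 0.02 m and y of new_sink in the frame of jig between -0.01 and 0.01 m and angle between the x axis of new_sink and the x axis of jig, either way round below 0.12 rad and angle between new_sink's own z axis and vertical below 0.1 rad and value of joint stop between 0.01 and 0.022 m and velocity of joint stop between -0.01 and 0.01 m/s and contact force between new_sink and stop between 4 and 13 N and contact force between new_sink and the fingers above 1 N and linear speed of new_sink below 0.02 m/s), for 0.5 s.
At the end, for the whole second after the job is handed in: Old sink let go, at rest on its base (0.2 rad) in the drawer. New sink at rest on the board (4 mm, level to 0.1 rad), within 10 mm of the stop's middle line, straight to 0.12 rad, touched by the gripper, pressing the stop with 4 to 13 N, stop 10 to 22 mm back, all through the last second (all of step 1 and all of step 2); the arm keeps its last pose, push and grip.
It fails at once if pointer in the red (stop pushed back more than 27 mm) (value of joint stop above 0.027 m).
It fails at once if screw_cup disturbed (moved more than 30 mm) (distance of screw_cup from where it was at the start of the episode above 0.03 m).
It fails at once if remote disturbed (moved more than 30 mm) (distance of remote from where it was at the start of the episode above 0.03 m).
It fails at once if multimeter disturbed (moved more than 30 mm) (distance of multimeter from where it was at the start of the episode above 0.03 m).
It fails at once if screwdriver disturbed (moved more than 30 mm) (distance of screwdriver from where it was at the start of the episode above 0.03 m).
It also fails if it takes over 51 s, if anything falls off the work surface, if the arm or the gripper's body presses on something with over 40 N, if the wrist force passes 120 N, or if a joint passes its speed limit or range.

ROBOT

A 7-joint arm with a two-finger parallel gripper is mounted at the origin on the work surface. World frame = base frame: x ahead of the robot, y to its left, z up, the work surface at z = 0. Lengths are in m, angles in rad, forces in N, time in s.
With the tool pointing down it reaches from about 0.35 to 0.9 m from the base axis. Payload 8.1 kg.
Tool frame: the origin (TCP) lies midway between the tips of the shut fingers; the grasp point (between the pads) lies 19 mm behind it; z points along the fingers, y is the line along which they close (so a half turn about z gives the same grasp; the last joint's range is limited). The gripper opens to 92 mm and grips with 3 to 60 N. Pads are 19 mm wide; open, the fingers measure 130 mm over their backs; the gripper's body (75 mm by 190 mm) begins 47 mm behind the grasp point.
Start: joints at [1.158, 0.434, 0.025, 1.573, -0.012, 1.134, -0.075], TCP at [0.191, -0.595, 0.192] pointing down, gripper open.
Joint ranges: [-2.62, 2.62], [-0.44, 2.09], [-1.27, 1.32], [0.08, 2.57], [-1.32, 4.46], [0.12, 2], [-2.74, 2.74]. Speed limits (rad/s): [2.22, 2.22, 3.01, 3.01, 3.14, 3.14, 3.14].

INTERFACE

Orientations are given as a rotation vector (axis times angle).
In Python, from cell import arm gives the robot as it stands.
- The arm moves only by the tool send_rows, never from a script. Its argument "increments" is a list of rows, each a list of 3 entries, a list of its own where there are three numbers: the finger opening in cm, from 0 to 9.18, then the shift along the tool's x, y, z in cm, then the turn, a rotation vector about the tool's x, y, z in rad. A call has 1 to 5 rows; each row shifts and turns the commanded pose from where the row before left it, along the tool's axes as they then stand; what a row does not reach is not made up. A row lasts 1/10 s, in which the tool goes at most 50 mm and 8.59 degrees, less where a joint would pass 70% of its speed; a pose out of reach is approached as far as the arm can. A call is refused whole if a number of a shift passes 5 or a number of a turn 0.15, either way. A call with a gripper value outside its range is refused whole. The fingers move at their own pace and stop on an object; "force" is the grip in N (left out, the last holds). Time passes only in rows, so rows that do not move let the fingers close. It gives the time, the measured TCP pose, the force, the opening and the grip force at its end, in the units of the state.
- arm.observe(): the state, without advancing time (a new reading comes with each control period).
- arm.get_image(name): name is "scene" or "top"; returns the picture (400x640x3 uint8, red, green, blue); there is no depth.
- arm.camera_params(name): a dict with "camera_matrix" (3x3 intrinsics, pixels), "R" (3x3) and "t" (3): a world point X has camera coordinates R X + t. Camera axes: x right, y down, z forward; pixel columns grow to the right and rows downward; lengths in m; the calibration is good to about 2 mm. A picture is of the moment at which its call begins. camera_params takes no time and is no camera call.
- arm.sign_off(): hands the job in; it is judged then, once.
The state is a dict: "clock": time; "joints": joint angles; "dq": joint speeds; "joint_efforts": joint torques, N m; "position": TCP position; "ee_rot": TCP orientation; "force": force on the tool from outside, world axes, zero at the start; "ft_torque": the same for the moment, N m; "width": opening from 0.0 (shut) to 1.0 (fully open); "gripper_force": force on a finger pad.
Only numpy, scipy, OpenCV 4.12 (cv2) and the standard library are available. Lean on these libraries where they do the work, as an engineer would, in place of code of your own. Each camera call takes 0.05 s, during which the arm holds its last target. There are 200 camera calls.

## Working session

There is one attempt and no reset: what is moved stays moved. The work goes in short steps, Python scripts to look and compute and a tool call to move; the robot and the scene stay as the last step left them, time stands still between calls to the robot, and variables do not carry over. Pictures are saved under pics/ and viewed, at most 10 in all, crops included, and the job is handed in when it is done.

Besides the shell and the picture viewer there is one more tool, called as name(argument=value, ...) on one line, values as JSON. send_rows: Moves the arm, as the interface text tells. Its arguments: {"type":"object","properties":{"increments":{"type":"array"},"force":{"type":"number"}},"required":["increments"]}

```bash
mkdir -p pics
python3 - <<'E'
from cell import arm
import cv2,pickle
d={}
for n in("scene","top"):
    im=arm.get_image(n); cv2.imwrite(f"pics/{n}0.png",im[:,:,::-1]); d[n]=arm.camera_params(n)
    print(n,d[n])
print(arm.observe())
E
```

```text
scene {'camera_matrix': array([[406.40050741,   0.        , 311.91322846],
       [  0.        , 406.40050741, 200.27434903],
       [  0.        ,   0.        ,   1.        ]]), 'R': array([[ 0.1973705 ,  0.98021127, -0.01519064],
       [ 0.80676966, -0.17121115, -0.56551699],
       [-0.55692693,  0.09936102, -0.82459674]]), 't': array([-0.02962381, -0.4379035 ,  1.40481298])}
top {'camera_matrix': array([[464.73708887,   0.        , 323.89254855],
       [  0.        , 464.73708887, 206.03363073],
       [  0.        ,   0.        ,   1.        ]]), 'R': array([[ 0.02349068, -0.99944448,  0.02364148],
       [-0.99559425, -0.02553436, -0.09022243],
       [ 0.09077598, -0.02141794, -0.995641  ]]), 't': array([-0.11056443,  0.57965564,  1.20216218])}
{'clock': 0.1, 'joints': array([ 1.15841003,  0.43515519,  0.02497348,  1.57401954, -0.0115604 ,
        1.13403744, -0.07510996]), 'dq': array([ 0.00016204, -0.00210251, -0.00014244, -0.00228531,  0.0011997 ,
       -0.00089059, -0.00099079]), 'joint_efforts': array([ 2.82263034e-03, -6.69127536e+01,  9.88035835e-01, -3.15146255e+01,
       -6.04024390e-02,  3.73370619e-02,  4.72341441e-06]), 'position': array([ 0.19030208, -0.59476582,  0.19151715]), 'ee_rot': array([-3.10259157e+00, -4.84351155e-01,  6.17518511e-04]), 'force': array([ 0.23572159, -0.19816139, -0.43470757]), 'ft_torque': array([-0.02854341,  0.02812477,  0.01751643]), 'gripper_force': 0.0, 'width': 0.999369761344345}
```

View pics/top0.png

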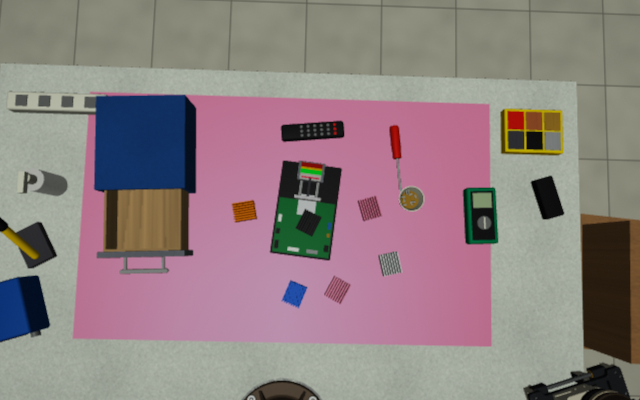

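View pics/scene0.png

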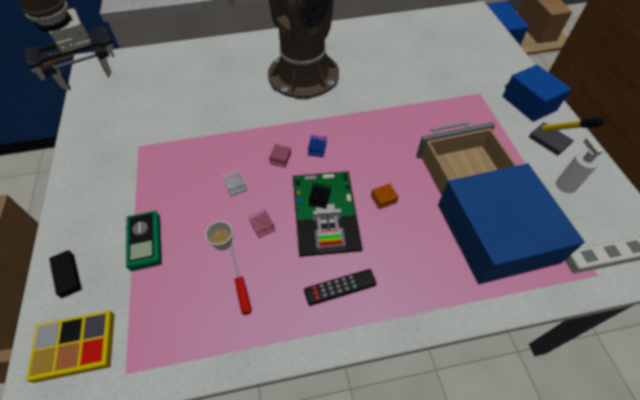

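Candidates in the top view: black (309,221) on the board, silver (390,263), pinkish (370,208) and (337,289), blue (294,293), orange (245,211). Black on the board is old_sink. The neutral silver one at (390,263) fits new_sink, since the pinkish ones are not bare aluminium. I'll confirm that in one crop.

```bash
cat > h.py <<'E'
import numpy as np,cv2
from cell import arm
def ray(n,px,z):
    c=arm.camera_params(n);K,R,t=c["camera_matrix"],c["R"],c["t"]
    d=R.T@np.linalg.solve(K,np.array([px[0],px[1],1.]));o=-R.T@t
    return o+d*(z-o[2])/d[2]
def proj(n,X):
    c=arm.camera_params(n);p=c["camera_matrix"]@(c["R"]@np.array(X)+c["t"]);return p[:2]/p[2]
def rect(n,mask,z):
    "largest blob -> world contour at plane z -> minAreaRect"
    cs,_=cv2.findContours(mask.astype(np.uint8),cv2.RETR_EXTERNAL,cv2.CHAIN_APPROX_NONE)
    c=max(cs,key=cv2.contourArea)[:,0,:]
    w=np.array([ray(n,p,z)[:2] for p in c])
    (cx,cy),(a,b),th=cv2.minAreaRect((w*1000).astype(np.float32))
    return np.round([cx/1000,cy/1000],4),round(a,1),round(b,1),round(th,1),c.mean(0).round(1)
E
python3 - <<'E'
from h import *
im=cv2.imread("pics/top0.png");hsv=cv2.cvtColor(im,cv2.COLOR_BGR2HSV)
def roi(m,x0,x1,y0,y1):
    o=np.zeros(m.shape,bool);o[y0:y1,x0:x1]=m[y0:y1,x0:x1];return o
S,V=hsv[...,1].astype(int),hsv[...,2].astype(int)
H=hsv[...,0].astype(int)
print("silver",rect("top",roi((S<45),370,410,245,282),.034))
print("old",rect("top",roi((V<55),292,325,205,240),.05))
green=(H>45)&(H<85)&(S>100)
print("board",rect("top",roi(green,260,350,150,270),.016))
pink=((H>150)&(S>50))
print("carrier",rect("top",roi(~pink,262,350,152,268),.007))
print("red bar..",[tuple(p) for p in []])
# drawer corners on floor guess
for nm,p,z in [("drawer side top L front",(104,251),.09),("R front",(188,250),.09),("cab front top L",(95,188),.11),("cab front top R",(196,192),.11),("cab backL",(97,96),.11),("cab backR",(188,96),.11)]:
    print(nm,ray("top",p,z).round(3))
for n,(x0,x1,y0,y1) in {"top":(265,415,150,285)}.items():
    cv2.imwrite("pics/crop0.png",cv2.resize(im[y0:y1,x0:x1],None,fx=4.4,fy=4.4,interpolation=cv2.INTER_CUBIC))
E
```

```text
silver (array([ 0.4354, -0.2726]), 56.9, 51.3, 13.2, array([390.1, 263.4]))
old (array([ 0.5369, -0.0559]), 45.2, 54.4, 64.9, array([308.2, 222.4]))
board (array([ 0.5258, -0.0435]), 152.6, 147.7, 83.8, array([304.2, 226.9]))
carrier (array([ 0.576 , -0.0488]), 157.4, 253.5, 83.8, array([305.7, 208.8]))
red bar.. []
drawer side top L front [0.452 0.444 0.09 ]
R front [0.459 0.238 0.09 ]
cab front top L [0.605 0.467 0.11 ]
cab front top R [0.601 0.221 0.11 ]
cab backL [0.835 0.477 0.11 ]
cab backR [0.843 0.252 0.11 ]
```

View pics/crop0.png

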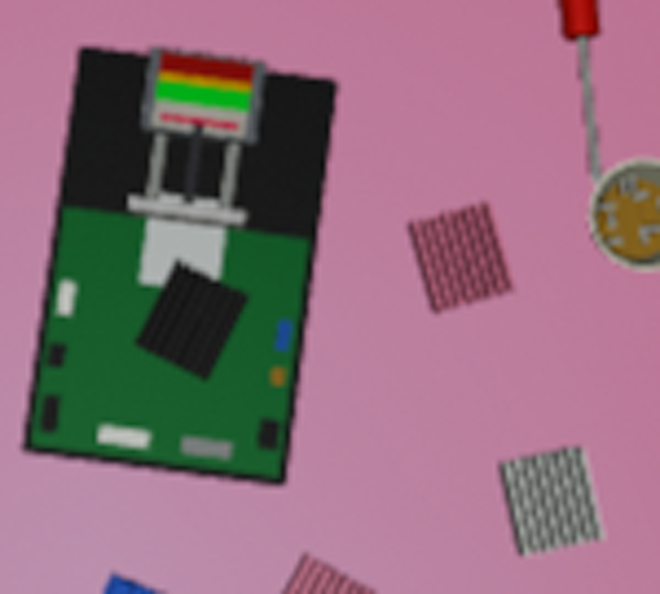

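The crop confirms it: the black sink is at crop (190,320) on the board, the bare silver one is at crop (550,500), and the pinkish look-alike is at (460,258). The carrier measures 253x157 and the black sink 54x45, both close to the given sizes. Next I'll turn the tool to the old sink's yaw (-25°) while measuring the drawer.

send_rows(increments=[[9.18, [0, 0, 0], [0, 0, 0.15]], [9.18, [0, 0, 0], [0, 0, 0.15]], [9.18, [0, 0, 0], [0, 0, 0.15]], [9.18, [0, 0, 0], [0, 0, 0.15]], [9.18, [0, 0, 0], [0, 0, 0.15]]], force=30)

```text
clock: 0.6
position: [0.1904, -0.5949, 0.1918]
ee_rot: [-3.063, 0.695, 0.001]
force: [0.2, -0.1, 0.5]
width: 0.998
gripper_force: 0.0
```

```bash
cat >> h.py <<'E'
from scipy.spatial.transform import Rotation as Ro
def need(x,y,z,psi):
    "psi deg: turn (tool rotvec) to target, then shift (cm) in the target tool axes"
    s=arm.observe();R0=Ro.from_rotvec(s["ee_rot"])
    Rt=Ro.from_euler("z",psi,degrees=True)*Ro.from_euler("x",180,degrees=True)
    d=np.array([x,y,z])-s["position"]
    print("t",s["clock"],"pos",s["position"].round(4),"turn",(R0.inv()*Rt).as_rotvec().round(3),"shift_now",(R0.inv().apply(d)*100).round(2),"shift_then",(Rt.inv().apply(d)*100).round(2),"F",s["force"].round(1),"w",round(s["width"]*92,1),"g",round(s["gripper_force"],1))
E
python3 - <<'E'
from h import *
need(.537,-.056,.15,-25.1)
im=cv2.imread("pics/top0.png")
cv2.imwrite("pics/crop1.png",cv2.resize(im[85:280,85:205],None,fx=3,fy=3,interpolation=cv2.INTER_CUBIC))
# expected jig features in the top picture (crop0 coordinates)
c,s=np.cos(-.108),np.sin(-.108)
for nm,p in {"pad":(.013,0,.016),"stop top front L":(.025,.035,.052),"R":(.025,-.035,.052),"housing fl":(.075,.035,.044),"housing br":(.125,-.035,.044)}.items():
    X=[.576+c*p[0]-s*p[1],-.0488+s*p[0]+c*p[1],p[2]]
    print(nm,((proj("top",X)-[265,150])*4.4).round(0))
E
```

```text
t 0.6 pos [ 0.1904 -0.5949  0.1918] turn [-0.001  0.001 -0.008] shift_now [  7.99 -63.57   4.21] shift_then [  8.52 -63.51   4.18] F [ 0.2 -0.1  0.5] w 91.9 g 0.0
pad [183. 235.]
stop top front L [126. 201.]
R [244. 217.]
housing fl [138. 120.]
housing br [266.  54.]
```

View pics/crop1.png

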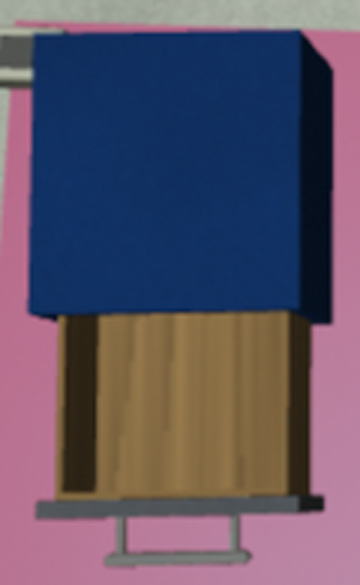

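The crop shows the open drawer. Floor edges are at crop columns 97 and 290, the front panel at row 500 and the cabinet edge at row 311. I'll compute the spot while moving over the old sink.

send_rows(increments=[[9.18, [0.6, -4.8, 0], [0, 0, 0]], [9.18, [0.6, -4.8, 0], [0, 0, 0]], [9.18, [0.6, -4.8, 0], [0, 0, 0]], [9.18, [0.6, -4.8, 0], [0, 0, 0]], [9.18, [0.6, -4.8, 0], [0, 0, 0]]])

```text
clock: 1.1
position: [0.3205, -0.389, 0.1921]
ee_rot: [-3.066, 0.686, 0.0]
force: [0.5, -0.3, 0.0]
width: 1.003
gripper_force: 0.0
```

send_rows(increments=[[9.18, [0.6, -4.8, 0], [0, 0, 0]], [9.18, [0.6, -4.8, 0], [0, 0, 0]], [9.18, [0.6, -4.8, 0], [0, 0, 0]], [9.18, [0.6, -4.8, 0], [0, 0, 0]], [9.18, [0.6, -4.8, 0], [0, 0, 0]]])

```text
clock: 1.6
position: [0.4498, -0.1848, 0.1922]
ee_rot: [3.066, -0.686, -0.0]
force: [1.0, -1.0, -0.1]
width: 1.0
gripper_force: 0.0
```

Run:
```python
from h import *
need(.537,-.056,.10,-25.1)
for nm,p,z in [("cabFL",(30,312),.11),("cabFR",(303,310),.11),("cabBL",(36,33),.11),("cabBR",(300,30),.11),("floor L front",(97,490),.022),("floor R front",(290,495),.022),("floorL back",(98,315),.022),("floorR back",(290,312),.022),("rimL front",(57,495),.088),("rimR front",(309,495),.088),("panel L",(36,503),.098),("panel R",(323,497),.098)]:
    print(nm,ray("top",(85+p[0]/3,85+p[1]/3),z).round(4))
```

```text
t 1.6 pos [ 0.4498 -0.1848  0.1922] turn [ 0.     0.    -0.002] shift_now [  2.39 -15.37   9.22] shift_then [  2.43 -15.36   9.22] F [ 1.  -1.  -0.1] w 92.0 g 0.0
cabFL [0.6022 0.4666 0.11  ]
cabFR [0.6097 0.2456 0.11  ]
cabBL [0.8355 0.4774 0.11  ]
cabBR [0.8449 0.2598 0.11  ]
floor L front [0.4581 0.4398 0.022 ]
floor R front [0.4577 0.273  0.022 ]
floorL back [0.6112 0.4487 0.022 ]
floorR back [0.6183 0.2812 0.022 ]
rimL front [0.4539 0.4448 0.088 ]
rimR front [0.4587 0.239  0.088 ]
panel L [0.4472 0.4568 0.098 ]
panel R [0.4575 0.2249 0.098 ]
```

send_rows(increments=[[9.18, [0.6, -3.85, 2], [0, 0, 0]], [9.18, [0.6, -3.85, 2], [0, 0, 0]], [9.18, [0.6, -3.85, 2], [0, 0, 0]], [9.18, [0.6, -3.85, 2], [0, 0, 0]], [9.18, [0, 0, 0], [0, 0, 0]]])

```text
clock: 2.1
position: [0.5373, -0.0513, 0.1095]
ee_rot: [-3.066, 0.674, 0.006]
force: [-0.2, -0.2, -0.2]
width: 1.001
gripper_force: 0.0
```

Run:
```python
from h import *
need(.537,-.056,.024,-25.1)
im=arm.get_image("scene")[:,:,::-1]
cv2.imwrite("pics/s1.png",cv2.resize(im[120:270,230:430],None,fx=4,fy=4,interpolation=cv2.INTER_CUBIC))
print("old top centre scene px in crop",(proj("scene",[.537,-.056,.05])-[230,120])*4)
```

```text
t 2.1 pos [ 0.5373 -0.0513  0.1095] turn [-0.001  0.004  0.005] shift_now [0.2  0.45 8.55] shift_then [0.17 0.44 8.55] F [-0.2 -0.2 -0.2] w 92.1 g 0.0
old top centre scene px in crop [359.44928301 285.2430585 ]
```

View pics/s1.png

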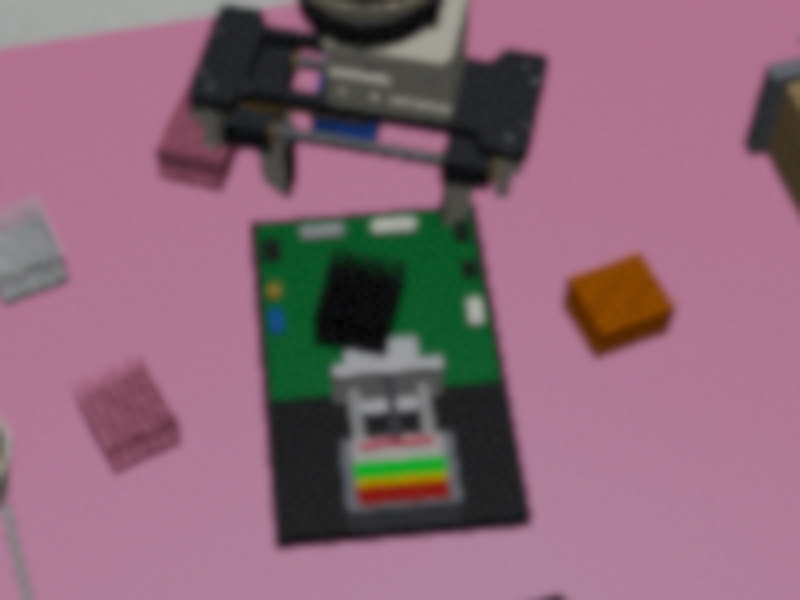

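The sink in the scene view (crop 360,300) agrees with the top-view estimate (359,285), and the open fingers straddle it. I'll descend and grip.

send_rows(increments=[[9.18, [0.15, 0.45, 2], [0, 0, 0]], [9.18, [0, 0, 2.5], [0, 0, 0]], [9.18, [0, 0, 2.4], [0, 0, 0]], [9.18, [0, 0, 1.4], [0, 0, 0]], [9.18, [0, 0, 0], [0, 0, 0]]])

```text
clock: 2.65
position: [0.5341, -0.0636, 0.0278]
ee_rot: [3.064, -0.688, -0.005]
force: [-1.2, 0.2, 0.4]
width: 1.002
gripper_force: 0.0
```

Run:
```python
from h import *
need(.537,-.056,.024,-25.1)
```

```text
t 2.65 pos [ 0.5341 -0.0636  0.0278] turn [ 0.002  0.003 -0.004] shift_now [-0.07 -0.81  0.38] shift_then [-0.07 -0.81  0.38] F [-1.2  0.2  0.4] w 92.2 g 0.0
```

send_rows(increments=[[4, [0, 0, 0], [0, 0, 0]], [4, [0, 0, 0], [0, 0, 0]], [4, [0, 0, 0], [0, 0, 0]], [4, [0, 0, 0], [0, 0, 0]], [4, [0, 0, 0], [0, 0, 0]]])

```text
clock: 3.15
position: [0.5364, -0.0623, 0.0296]
ee_rot: [-3.066, 0.686, -0.001]
force: [-0.5, -0.1, 0.0]
width: 0.614
gripper_force: 0.0
```

send_rows(increments=[[4, [0, 0, 0], [0, 0, 0]], [4, [0, 0, 0], [0, 0, 0]], [4, [0, 0, 0], [0, 0, 0]]])

```text
clock: 3.45
position: [0.5362, -0.0622, 0.0292]
ee_rot: [3.066, -0.686, 0.0]
force: [-0.4, -1.4, 0.4]
width: 0.443
gripper_force: 0.0
```

The opening went below 48 mm with no grip force, so something is off. I'll look.

Run:
```python
from h import *
need(.537,-.056,.024,-25.1)
a=arm.get_image("scene")[:,:,::-1][120:250,250:380];b=arm.get_image("top")[:,:,::-1][160:290,245:375]
cv2.imwrite("pics/s2.png",cv2.resize(np.hstack([a,b]),None,fx=3,fy=3,interpolation=cv2.INTER_CUBIC))
print((proj("scene",[.5362,-.0622,.029])-[250,120])*3)
```

```text
t 3.45 pos [ 0.5362 -0.0622  0.0292] turn [ 0.    -0.    -0.002] shift_now [-0.19 -0.6   0.52] shift_then [-0.19 -0.6   0.52] F [-0.4 -1.4  0.4] w 40.8 g 0.0
[202.50401118 228.28737524]
```

View pics/s2.png

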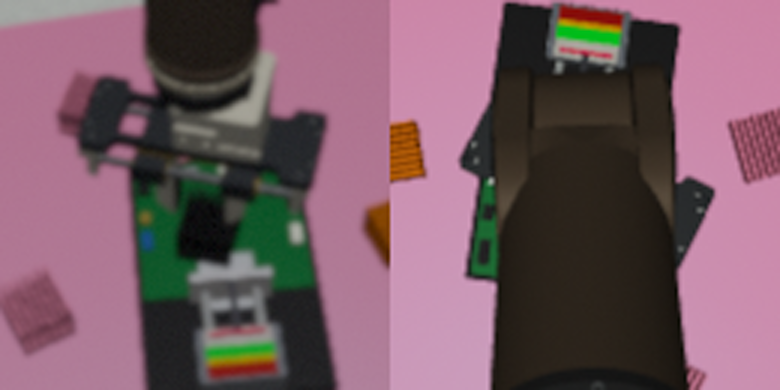

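Run:
```python
from h import *
s=arm.observe();print(s["joints"].round(3),s["position"],s["width"],s["gripper_force"])
print("s1 TCP",(proj("scene",[.5373,-.0513,.1095])-[230,120])*4)
t=np.array([-.424,-.9056,0])
for w in(.041,):
  for sg in(1,-1):
    for z in(.029,.05): print("tip",sg,z,(proj("scene",np.array([.5362,-.0622,z])+sg*t*w/2)-[250,120])*3)
c,si=np.cos(-.438),np.sin(-.438)
for z in(.05,.016):
  print("sink corners",z,[((proj("scene",[.537+c*a-si*b,-.056+si*a+c*b,z])-[250,120])*3).round(0).tolist() for a,b in((.028,.024),(.028,-.024),(-.028,-.024),(-.028,.024))])
im=arm.get_image("scene")[:,:,::-1][155:225,285:355]
cv2.imwrite("pics/s3.png",cv2.resize(im,None,fx=8,fy=8,interpolation=cv2.INTER_CUBIC))
```

```text
[ 0.091  0.497 -0.101  1.949  0.075  0.699 -2.066] [ 0.53613749 -0.062216    0.02918464] 0.4359315939610737 0.0
s1 TCP [367.03858805 228.45969886]
tip 1 0.029 [179.95897625 223.99043839]
tip 1 0.05 [179.49839709 210.07925474]
tip -1 0.029 [225.17494174 232.60830699]
tip -1 0.05 [225.45336303 218.75951352]
sink corners 0.05 [[230.0, 245.0], [175.0, 235.0], [190.0, 184.0], [243.0, 194.0]]
sink corners 0.016 [[229.0, 267.0], [176.0, 257.0], [191.0, 207.0], [243.0, 216.0]]
```

View pics/s3.png

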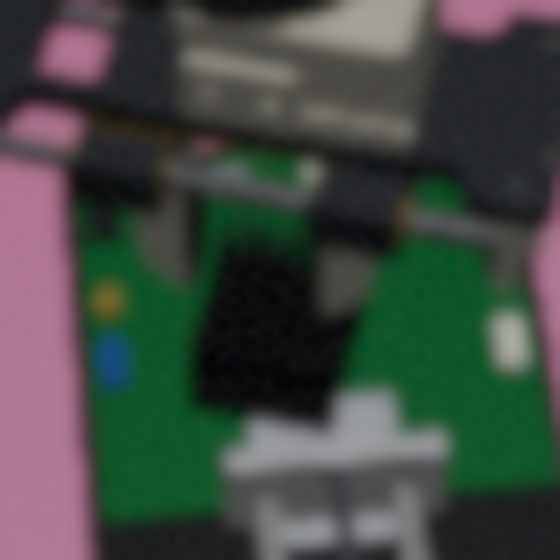

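The s3 picture shows the finger tips (180,285) and (350,315) about 25 mm higher than the reported TCP would put them. The fingers therefore closed above the sink, and the sink has not moved. The tips evidently sit behind the shut-finger TCP when the gripper is open. I'll reopen, centre, go lower and close again.

send_rows(increments=[[8.5, [0, 0, 0], [0, 0, 0]], [8.5, [-0.2, -0.6, 0], [0, 0, 0]], [8.5, [0, 0, 0], [0, 0, 0]], [8.5, [0, 0, 0], [0, 0, 0]], [8.5, [0, 0, 0], [0, 0, 0]]])

```text
clock: 4.1
position: [0.5369, -0.056, 0.0292]
ee_rot: [3.066, -0.686, -0.0]
force: [0.5, 0.1, -0.1]
width: 0.823
gripper_force: 0.0
```

send_rows(increments=[[8.5, [0, 0, 0], [0, 0, 0]], [8.5, [0, 0, 0], [0, 0, 0]], [8.5, [0, 0, 0.7], [0, 0, 0]], [8.5, [0, 0, 0.7], [0, 0, 0]], [8.5, [0, 0, 0.6], [0, 0, 0]]])

```text
clock: 4.6
position: [0.5365, -0.056, 0.0083]
ee_rot: [3.066, -0.686, -0.001]
force: [0.0, -0.1, 0.3]
width: 0.926
gripper_force: 0.0
```

send_rows(increments=[[4, [0, 0, 0], [0, 0, 0]], [4, [0, 0, 0], [0, 0, 0]], [4, [0, 0, 0], [0, 0, 0]], [4, [0, 0, 0], [0, 0, 0]], [4, [0, 0, 0], [0, 0, 0]]])

```text
clock: 5.1
position: [0.5371, -0.056, 0.0095]
ee_rot: [-3.066, 0.686, -0.001]
force: [-0.9, -2.5, 1.3]
width: 0.539
gripper_force: 1.7
```

send_rows(increments=[[4, [0, 0, 0], [0, 0, 0]], [4, [0, 0, 0], [0, 0, 0]], [4, [0, 0, 0], [0, 0, 0]]])

```text
clock: 5.4
position: [0.537, -0.0561, 0.0094]
ee_rot: [3.066, -0.686, 0.0]
force: [0.6, -0.1, 3.1]
width: 0.52
gripper_force: 30.0
```

The opening is 48 mm with a 30 N grip, which is the right width. I'll lift, turn towards the drawer's yaw (about 2.5°), then carry it over.

send_rows(increments=[[4, [0, 0, -2], [0, 0, 0]], [4, [0, 0, -4], [0, 0, 0]], [4, [0, 0, -4], [0, 0, 0]], [4, [0, 0, -4], [0, 0, 0]], [4, [0, 0, -1], [0, 0, -0.12]]])

```text
clock: 5.9
position: [0.5392, -0.0559, 0.1636]
ee_rot: [-3.101, 0.5, -0.01]
force: [1.4, -0.2, -2.3]
width: 0.518
gripper_force: 30.0
```

send_rows(increments=[[4, [0, 0, 0], [0, 0, -0.12]], [4, [0, 0, 0], [0, 0, -0.12]], [4, [0, 0, 0], [0, 0, -0.12]], [4, [0, 0, 0], [0, 0, 0]], [4, [0, 0, 0], [0, 0, 0]]])

```text
clock: 6.4
position: [0.5366, -0.056, 0.1589]
ee_rot: [-3.141, -0.057, 0.001]
force: [-0.6, 0.1, -2.4]
width: 0.52
gripper_force: 30.0
```

Run:
```python
from h import *
need(.535,.347,.16,2.5)
```

```text
t 6.4 pos [ 0.5366 -0.056   0.1589] turn [-0.     0.001 -0.008] shift_now [  1.29 -40.28  -0.1 ] shift_then [  1.59 -40.27  -0.11] F [-0.6  0.1 -2.4] w 47.8 g 30.0
```

send_rows(increments=[[4, [0.1, -3, 0], [0, 0, 0]], [4, [0.1, -4, 0], [0, 0, 0]], [4, [0.1, -4.5, 0], [0, 0, 0]], [4, [0.1, -4.5, 0], [0, 0, 0]], [4, [0.2, -4.5, 0], [0, 0, 0]]])

```text
clock: 6.9
position: [0.5344, 0.1507, 0.1592]
ee_rot: [3.141, 0.056, -0.0]
force: [1.3, 0.1, -2.2]
width: 0.514
gripper_force: 30.0
```

send_rows(increments=[[4, [0.2, -4.5, 0], [0, 0, 0]], [4, [0.2, -4.5, 0], [0, 0, 0]], [4, [0.2, -4.5, 0], [0, 0, 0]], [4, [0.1, -4, 0], [0, 0, 0]], [4, [0.1, -2.3, 0], [0, 0, 0]]])

```text
clock: 7.4
position: [0.5334, 0.3517, 0.1589]
ee_rot: [-3.139, -0.063, 0.001]
force: [-0.5, 0.1, -1.2]
width: 0.517
gripper_force: 30.0
```

send_rows(increments=[[4, [0, 0, 0], [0, 0, 0]], [4, [0, 0, 0], [0, 0, 0]], [4, [0, 0, 0], [0, 0, 0]]])

```text
clock: 7.7
position: [0.5353, 0.3457, 0.1589]
ee_rot: [3.14, 0.058, -0.0]
force: [-0.3, -0.9, -1.2]
width: 0.516
gripper_force: 30.0
```

Run:
```python
from h import *
need(.535,.347,.03,2.5)
a=arm.get_image("scene")[:,:,::-1][90:250,400:560];b=arm.get_image("top")[:,:,::-1][150:310,80:240]
cv2.imwrite("pics/d1.png",cv2.resize(np.hstack([a,b]),None,fx=2.5,fy=2.5,interpolation=cv2.INTER_CUBIC))
```

```text
t 7.7 pos [0.5353 0.3457 0.1589] turn [ 0.001  0.    -0.007] shift_now [-0.02 -0.15 12.89] shift_then [-0.02 -0.13 12.89] F [-0.3 -0.9 -1.2] w 47.5 g 30.0
```

View pics/d1.png

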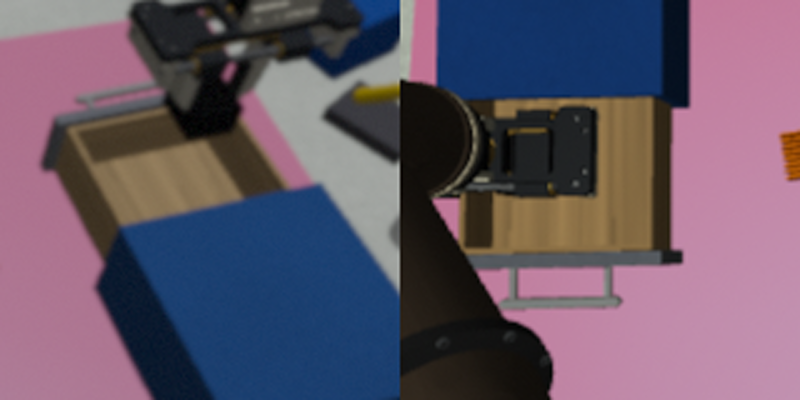

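The sink hangs over the open drawer (left half, at about (205,110)) and the gripper is clear of the cabinet. I'll lower it, keeping the gripper body just above the drawer sides.

send_rows(increments=[[4, [-0.4, -0.1, 3], [0, 0, 0]], [4, [0, 0, 3.5], [0, 0, 0]], [4, [0, 0, 3], [0, 0, 0]], [4, [0, 0, 2], [0, 0, 0]], [4, [0, 0, 0], [0, 0, 0]]])

```text
clock: 8.3
position: [0.5295, 0.3455, 0.0414]
ee_rot: [3.137, 0.06, -0.007]
force: [0.3, -0.3, -1.3]
width: 0.517
gripper_force: 30.0
```

send_rows(increments=[[4, [0, 0, 0.5], [0, 0, 0]], [4, [0, 0, 0.5], [0, 0, 0]], [4, [0, 0, 0.5], [0, 0, 0]], [4, [0, 0, 0.5], [0, 0, 0]], [4, [0, 0, 0], [0, 0, 0]]])

```text
clock: 8.8
position: [0.5306, 0.3478, 0.0238]
ee_rot: [3.14, 0.062, -0.001]
force: [0.5, 0.2, -1.4]
width: 0.518
gripper_force: 30.0
```

send_rows(increments=[[4, [0, 0, 0.2], [0, 0, 0]], [4, [0, 0, 0.2], [0, 0, 0]], [4, [0, 0, 0], [0, 0, 0]]])

```text
clock: 9.1
position: [0.5308, 0.3481, 0.02]
ee_rot: [3.141, 0.062, -0.0]
force: [0.0, 0.7, -1.3]
width: 0.516
gripper_force: 30.0
```

send_rows(increments=[[4, [0, 0, 0.2], [0, 0, 0]], [4, [0, 0, 0], [0, 0, 0]]])

```text
clock: 9.3
position: [0.5308, 0.348, 0.018]
ee_rot: [3.141, 0.062, -0.0]
force: [-0.0, -0.0, -1.2]
width: 0.514
gripper_force: 30.0
```

Still no contact. The base should be about 3 mm above the floor now, so I'll feel for it a little further.

send_rows(increments=[[4, [0, 0, 0.15], [0, 0, 0]], [4, [0, 0, 0], [0, 0, 0]]])

```text
clock: 9.5
position: [0.5308, 0.348, 0.0165]
ee_rot: [3.141, 0.062, -0.0]
force: [0.3, -0.2, -0.9]
width: 0.514
gripper_force: 30.0
```

send_rows(increments=[[4, [0, 0, 0.1], [0, 0, 0]], [4, [0, 0, 0], [0, 0, 0]]])

```text
clock: 9.7
position: [0.5308, 0.348, 0.0156]
ee_rot: [3.141, 0.062, -0.0]
force: [0.6, -0.3, -1.3]
width: 0.517
gripper_force: 30.0
```

send_rows(increments=[[7.5, [0, 0, 0], [0, 0, 0]], [7.5, [0, 0, 0], [0, 0, 0]], [7.5, [0, 0, 0], [0, 0, 0]], [7.5, [0, 0, 0], [0, 0, 0]], [7.5, [0, 0, 0], [0, 0, 0]]])

```text
clock: 10.2
position: [0.531, 0.3481, 0.0158]
ee_rot: [-3.141, -0.062, -0.0]
force: [-0.7, 0.6, -0.1]
width: 0.814
gripper_force: 0.0
```

send_rows(increments=[[7.5, [0, 0, 0], [0, 0, 0]], [7.5, [0, 0, -2], [0, 0, 0]], [7.5, [0, 0, -4], [0, 0, 0]], [7.5, [0, 0, -4], [0, 0, 0]], [7.5, [0, 0, -4], [0, 0, 0]]])

```text
clock: 10.7
position: [0.5306, 0.348, 0.1572]
ee_rot: [3.141, 0.062, -0.001]
force: [0.2, 1.3, -0.1]
width: 0.814
gripper_force: 0.0
```

send_rows(increments=[[9, [0, 4, 0], [0, 0, 0]], [9, [0, 4.5, 0], [0, 0, 0]], [9, [0, 4.5, 0], [0, 0, 0]], [9, [0, 4.5, 0], [0, 0, 0]], [9, [0, 4.5, 0], [0, 0, 0]]])

```text
clock: 11.2
position: [0.5394, 0.1265, 0.1559]
ee_rot: [3.141, 0.063, 0.001]
force: [0.7, 1.0, -0.6]
width: 0.979
gripper_force: 0.0
```

Run:
```python
from h import *
need(.4354,-.2726,.16,13.3)
b=arm.get_image("top")[:,:,::-1];cv2.imwrite("pics/full2.png",b);a=arm.get_image("scene")[:,:,::-1]
cv2.imwrite("pics/d2.png",cv2.resize(np.hstack([a[90:250,400:560],b[150:310,80:240]]),None,fx=2.5,fy=2.5,interpolation=cv2.INTER_CUBIC))
```

```text
t 11.2 pos [0.5394 0.1265 0.1559] turn [ 0.    -0.    -0.192] shift_now [-11.98  39.46  -0.41] shift_then [-19.3   36.45  -0.41] F [ 0.7  1.  -0.6] w 90.1 g 0.0
```

View pics/d2.png

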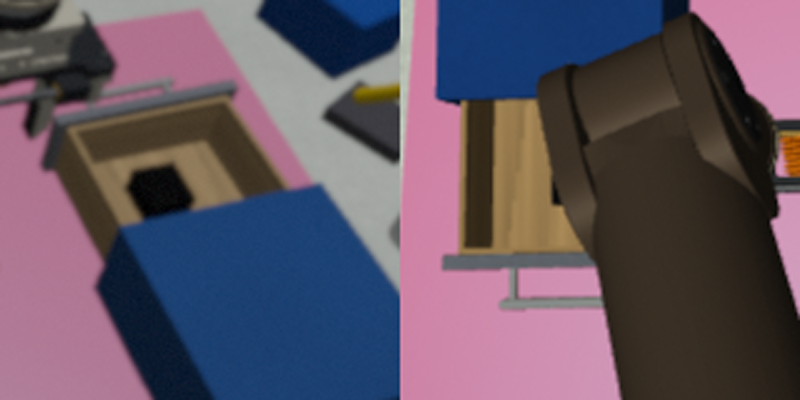

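The black sink lies flat on the drawer floor, at (160,190) in the left half, away from the walls. Next is the silver sink.

send_rows(increments=[[9, [0, 0, 0], [0, 0, -0.1]], [9, [0, 0, 0], [0, 0, -0.09]], [9, [-1.5, 3, 0], [0, 0, 0]], [9, [-2.2, 4.2, 0], [0, 0, 0]], [9, [-2.2, 4.2, 0], [0, 0, 0]]])

```text
clock: 11.8
position: [0.5078, 0.0035, 0.1557]
ee_rot: [-3.12, -0.363, -0.0]
force: [0.4, -0.7, 0.4]
width: 0.98
gripper_force: 0.0
```

send_rows(increments=[[9, [-2.2, 4.2, 0], [0, 0, 0]], [9, [-2.2, 4.2, 0], [0, 0, 0]], [9, [-2.2, 4.2, 0], [0, 0, 0]], [9, [-2.2, 4.2, 0], [0, 0, 0]], [9, [-2.2, 4.2, 0], [0, 0, 0]]])

```text
clock: 12.3
position: [0.4484, -0.2271, 0.156]
ee_rot: [3.121, 0.361, 0.001]
force: [0.9, -0.4, 0.1]
width: 0.976
gripper_force: 0.0
```

send_rows(increments=[[9, [-1, 2, 2], [0, 0, 0]], [9, [0, 0, 2], [0, 0, 0]], [9, [0, 0, 1], [0, 0, 0]], [9, [0, 0, 0], [0, 0, 0]], [9, [0, 0, 0], [0, 0, 0]]])

```text
clock: 12.8
position: [0.4443, -0.2465, 0.1062]
ee_rot: [-3.12, -0.363, -0.001]
force: [0.0, 0.2, 0.6]
width: 0.977
gripper_force: 0.0
```

Run:
```python
from h import *
need(.4354,-.2735,0,13.3)
im=cv2.imread("pics/scene0.png")[160:205,215:255]
hs=cv2.cvtColor(im,cv2.COLOR_BGR2HSV);m=np.zeros((400,640),bool);m[160:205,215:255]=hs[...,1]<45
print("scene blob",rect("scene",m,.034),"expected px",proj("scene",[.4354,-.2735,.028]).round(1))
```

```text
t 12.8 pos [ 0.4443 -0.2465  0.1062] turn [-0.    -0.    -0.001] shift_now [-1.49  2.42 10.62] shift_then [-1.49  2.42 10.62] F [0.  0.2 0.6] w 89.9 g 0.0
scene blob (array([ 0.449 , -0.2726]), 71.7, 48.2, 14.8, array([234.8, 182.7])) expected px [234.4 179.9]
```

send_rows(increments=[[9, [-1.5, 2.4, 0], [0, 0, 0]], [9, [0, 0, 3], [0, 0, 0]], [9, [0, 0, 3], [0, 0, 0]], [9, [0, 0, 2], [0, 0, 0]], [9, [0, 0, 1.6], [0, 0, 0]]])

```text
clock: 13.3
position: [0.4353, -0.2737, 0.0095]
ee_rot: [3.12, 0.362, 0.001]
force: [-0.2, -0.1, 0.7]
width: 0.979
gripper_force: 0.0
```

send_rows(increments=[[9, [0, 0, 0], [0, 0, 0]], [9, [0, 0, 0.8], [0, 0, 0]], [9, [0, 0, 0.7], [0, 0, 0]], [9, [0, 0, 0], [0, 0, 0]], [9, [0, 0, 0], [0, 0, 0]]])

```text
clock: 13.8
position: [0.4347, -0.2743, -0.0049]
ee_rot: [3.121, 0.36, 0.001]
force: [-0.2, 0.1, -0.4]
width: 0.978
gripper_force: 0.0
```

send_rows(increments=[[4, [0, 0, 0], [0, 0, 0]], [4, [0, 0, 0], [0, 0, 0]], [4, [0, 0, 0], [0, 0, 0]], [4, [0, 0, 0], [0, 0, 0]], [4, [0, 0, 0], [0, 0, 0]]], force=45)

```text
clock: 14.3
position: [0.4345, -0.2743, -0.0052]
ee_rot: [3.121, 0.36, 0.0]
force: [-0.4, -0.4, 0.2]
width: 0.597
gripper_force: 0.0
```

send_rows(increments=[[4, [0, 0, 0], [0, 0, 0]], [4, [0, 0, 0], [0, 0, 0]], [4, [0, 0, 0], [0, 0, 0]], [4, [0, 0, 0], [0, 0, 0]]])

```text
clock: 14.7
position: [0.4345, -0.2742, -0.0053]
ee_rot: [3.121, 0.36, -0.0]
force: [-0.2, 0.6, 1.2]
width: 0.513
gripper_force: 45.0
```

Held: 47 mm opening at 45 N. I'll lift and turn to the carrier's yaw (-6.2°).

send_rows(increments=[[4, [0, 0, -2], [0, 0, 0]], [4, [0, 0, -4], [0, 0, 0]], [4, [0, 0, -4], [0, 0, 0.11]], [4, [0, 0, -3], [0, 0, 0.12]], [4, [0, 0, 0], [0, 0, 0.11]]])

```text
clock: 15.2
position: [0.4369, -0.2754, 0.1289]
ee_rot: [3.134, -0.181, 0.01]
force: [0.1, -1.0, -1.8]
width: 0.513
gripper_force: 45.0
```

send_rows(increments=[[4, [0, 0, 0], [0, 0, 0]], [4, [0, 0, 0], [0, 0, 0]], [4, [0, 0, 0], [0, 0, 0]]])

```text
clock: 15.5
position: [0.4338, -0.2738, 0.1238]
ee_rot: [-3.136, 0.169, 0.003]
force: [-0.2, 0.9, -0.0]
width: 0.51
gripper_force: 45.0
```

Run:
```python
from h import *
need(.5611,-.0472,.0107,-6.2)
```

```text
t 15.5 pos [ 0.4338 -0.2738  0.1238] turn [-0.001  0.002  0.001] shift_now [ 10.24 -23.89  11.31] shift_then [ 10.21 -23.9   11.31] F [-0.2  0.9 -0. ] w 46.9 g 45.0
```

send_rows(increments=[[4, [1.0, -2.4, 0], [0, 0, 0]], [4, [1.5, -4, 0], [0, 0, 0]], [4, [1.5, -4.5, 0], [0, 0, 0]], [4, [1.5, -4.5, 0], [0, 0, 0]], [4, [1.5, -4, 0], [0, 0, 0]]])

```text
clock: 16.0
position: [0.5255, -0.0868, 0.124]
ee_rot: [-3.137, 0.169, 0.002]
force: [0.4, -0.2, -0.8]
width: 0.511
gripper_force: 45.0
```

send_rows(increments=[[4, [1.0, -3, 0], [0, 0, 0]], [4, [0.7, -1.5, 0], [0, 0, 0]], [4, [0, 0, 2], [0, 0, 0]], [4, [0, 0, 3], [0, 0, 0]], [4, [0, 0, 2], [0, 0, 0]]])

```text
clock: 16.5
position: [0.546, -0.0475, 0.0526]
ee_rot: [3.136, -0.173, -0.004]
force: [-0.3, 0.6, -1.8]
width: 0.51
gripper_force: 45.0
```

send_rows(increments=[[4, [0, 0, 1.5], [0, 0, 0]], [4, [0, 0, 0.5], [0, 0, 0]], [4, [0, 0, 0], [0, 0, 0]], [4, [0, 0, 0], [0, 0, 0]], [4, [0, 0, 0], [0, 0, 0]]])

```text
clock: 17.0
position: [0.548, -0.0465, 0.0356]
ee_rot: [3.137, -0.173, 0.002]
force: [0.9, 0.0, -1.0]
width: 0.513
gripper_force: 45.0
```

Run:
```python
from h import *
need(.5611,-.0472,.0107,-6.2)
# silver blob in scene view near the board
im=arm.get_image("scene")[:,:,::-1]; cv2.imwrite("pics/n1.png",cv2.resize(im[140:250,260:390],None,fx=6,fy=5.4,interpolation=cv2.INTER_CUBIC))
```

```text
t 17.0 pos [ 0.548  -0.0465  0.0356] turn [-0.    -0.002 -0.002] shift_now [ 1.31 -0.07  2.49] shift_then [ 1.31 -0.07  2.49] F [ 0.9  0.  -1. ] w 47.2 g 45.0
```

send_rows(increments=[[4, [0, 0, 1.0], [0, 0, 0]], [4, [0, 0, 0.8], [0, 0, 0]], [4, [0, 0, 0.4], [0, 0, 0]], [4, [0, 0, 0], [0, 0, 0]], [4, [0, 0, 0], [0, 0, 0]]])

```text
clock: 17.55
position: [0.5471, -0.0462, 0.0125]
ee_rot: [3.137, -0.173, -0.001]
force: [-0.1, -0.2, -1.8]
width: 0.51
gripper_force: 45.0
```

send_rows(increments=[[4, [0, 0, 0.1], [0, 0, 0]], [4, [0, 0, 0.1], [0, 0, 0]], [4, [0, 0, 0], [0, 0, 0]]])

```text
clock: 17.85
position: [0.5474, -0.0462, 0.0108]
ee_rot: [3.137, -0.173, 0.001]
force: [-0.4, 0.6, -1.7]
width: 0.515
gripper_force: 45.0
```

send_rows(increments=[[4, [0, 0, 0.1], [0, 0, 0]], [4, [0, 0, 0], [0, 0, 0]]])

```text
clock: 18.05
position: [0.5475, -0.0463, 0.0107]
ee_rot: [3.137, -0.173, 0.001]
force: [-2.9, 0.7, 10.6]
width: 0.509
gripper_force: 45.0
```

send_rows(increments=[[4, [0, 0, 0.1], [0, 0, 0]], [4, [0, 0, 0], [0, 0, 0]]])

```text
clock: 18.25
position: [0.5475, -0.0463, 0.0106]
ee_rot: [3.137, -0.173, 0.002]
force: [-7.8, 0.5, 23.0]
width: 0.511
gripper_force: 45.0
```

Board contact is at z = 0.0107, exactly as expected. I'll ease the downward press, then advance towards the stop.

send_rows(increments=[[4, [0, 0, -0.17], [0, 0, 0]], [4, [0.4, 0, 0], [0, 0, 0]], [4, [0.5, 0, 0], [0, 0, 0]], [4, [0.5, 0, 0], [0, 0, 0]], [4, [0, 0, 0], [0, 0, 0]]])

```text
clock: 18.75
position: [0.5603, -0.0477, 0.0107]
ee_rot: [3.137, -0.173, -0.004]
force: [-6.5, -0.3, 12.6]
width: 0.511
gripper_force: 45.0
```

send_rows(increments=[[4, [0.3, 0, 0], [0, 0, 0]], [4, [0.2, 0, 0], [0, 0, 0]], [4, [0, 0, 0], [0, 0, 0]], [4, [0, 0, 0], [0, 0, 0]]])

```text
clock: 19.15
position: [0.5646, -0.0482, 0.0107]
ee_rot: [3.137, -0.173, -0.005]
force: [-9.8, 0.2, 14.9]
width: 0.513
gripper_force: 45.0
```

send_rows(increments=[[4, [0, 0, -0.1], [0, 0, 0]], [4, [0, 0, 0], [0, 0, 0]]])

```text
clock: 19.35
position: [0.5666, -0.0484, 0.0113]
ee_rot: [-3.137, 0.173, -0.001]
force: [0.9, 0.3, -1.5]
width: 0.509
gripper_force: 45.0
```

send_rows(increments=[[4, [0.2, 0, 0], [0, 0, 0]], [4, [0.2, 0, 0], [0, 0, 0]], [4, [0, 0, 0], [0, 0, 0]], [4, [0, 0, 0], [0, 0, 0]]])

```text
clock: 19.75
position: [0.5701, -0.0488, 0.0112]
ee_rot: [3.137, -0.173, -0.001]
force: [-0.2, 0.6, -0.3]
width: 0.513
gripper_force: 45.0
```

send_rows(increments=[[4, [0.2, 0, 0], [0, 0, 0]], [4, [0.2, 0, 0], [0, 0, 0]], [4, [0, 0, 0], [0, 0, 0]], [4, [0, 0, 0], [0, 0, 0]]])

```text
clock: 20.15
position: [0.5737, -0.0492, 0.0113]
ee_rot: [3.137, -0.173, -0.001]
force: [-3.1, 0.0, -1.4]
width: 0.513
gripper_force: 45.0
```

send_rows(increments=[[4, [0.2, 0, 0], [0, 0, 0]], [4, [0.2, 0, 0], [0, 0, 0]], [4, [0, 0, 0], [0, 0, 0]], [4, [0, 0, 0], [0, 0, 0]]])

```text
clock: 20.55
position: [0.5777, -0.0496, 0.0113]
ee_rot: [3.137, -0.173, -0.001]
force: [-4.3, 1.4, -0.7]
width: 0.513
gripper_force: 45.0
```

send_rows(increments=[[4, [0.2, 0, 0], [0, 0, 0]], [4, [0.2, 0, 0], [0, 0, 0]], [4, [0, 0, 0], [0, 0, 0]], [4, [0, 0, 0], [0, 0, 0]]])

```text
clock: 20.95
position: [0.5811, -0.05, 0.0112]
ee_rot: [3.137, -0.173, -0.003]
force: [-6.3, 1.3, 0.2]
width: 0.509
gripper_force: 45.0
```

Force rises at the spring rate: 6.3 N means about 12 mm back. I'll push 4 mm more and settle the sink lightly on the board.

send_rows(increments=[[4, [0.2, 0, 0], [0, 0, 0]], [4, [0.2, 0, 0], [0, 0, 0]], [4, [0, 0, 0.05], [0, 0, 0]], [4, [0, 0, 0], [0, 0, 0]], [4, [0, 0, 0], [0, 0, 0]]])

```text
clock: 21.45
position: [0.5847, -0.0504, 0.0108]
ee_rot: [3.137, -0.173, -0.004]
force: [-7.0, 1.3, 2.3]
width: 0.513
gripper_force: 45.0
```

Run:
```python
from h import *
need(.576+.994*.013,-.0488-.108*.013,.0107,-6.2)
im=arm.get_image("scene")[:,:,::-1]; cv2.imwrite("pics/n2.png",cv2.resize(im[150:245,270:380],None,fx=6,fy=6,interpolation=cv2.INTER_CUBIC))
```

```text
t 21.45 pos [ 0.5847 -0.0504  0.0108] turn [ 0.     0.002 -0.002] shift_now [ 0.42 -0.07  0.01] shift_then [ 0.42 -0.07  0.01] F [-7.   1.3  2.3] w 47.2 g 45.0
```

View pics/n2.png

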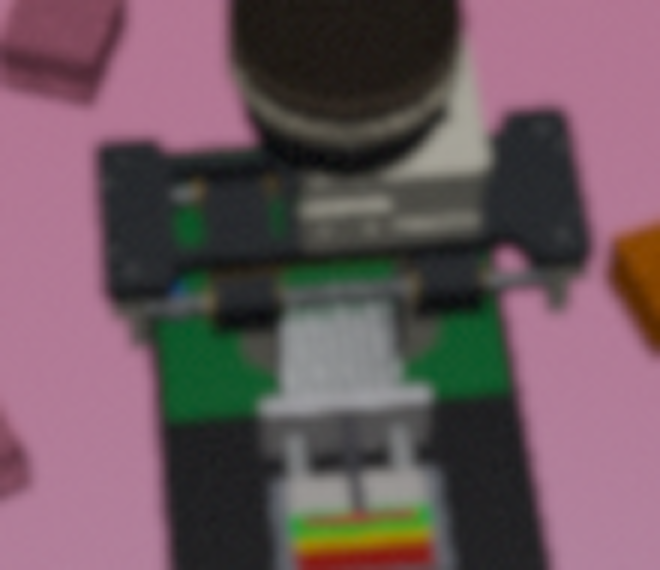

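The sink is flush and centred on the stop: sink middle at column 340, stop middle at 345. The red pointer at row 516 is in the front part of the green (rows 510–540). I'll push 2 mm more towards the middle, then hold.

send_rows(increments=[[4, [0.1, 0, 0], [0, 0, 0]], [4, [0.1, 0, 0], [0, 0, 0]], [4, [0, 0, 0], [0, 0, 0]], [4, [0, 0, 0], [0, 0, 0]], [4, [0, 0, 0], [0, 0, 0]]])

```text
clock: 22.0
position: [0.5864, -0.0506, 0.0108]
ee_rot: [3.137, -0.173, -0.004]
force: [-8.4, 2.0, 3.1]
width: 0.513
gripper_force: 45.0
```

send_rows(increments=[[4, [0, 0, 0], [0, 0, 0]], [4, [0, 0, 0], [0, 0, 0]], [4, [0, 0, 0], [0, 0, 0]], [4, [0, 0, 0], [0, 0, 0]], [4, [0, 0, 0], [0, 0, 0]]])

```text
clock: 22.5
position: [0.5864, -0.0506, 0.0108]
ee_rot: [3.137, -0.173, -0.004]
force: [-8.8, 1.4, 2.3]
width: 0.513
gripper_force: 45.0
```

Run:
```python
from h import *
im=arm.get_image("scene").astype(int)
for r in range(228,248): print(r,im[r,[322,326,336,340]].mean(0).round(0))
c,s=np.cos(-.108),np.sin(-.108)
for st in (.0,.01,.022,.027): print(st)
F=np.mean([arm.observe()["force"] for _ in range(3)],0);print(F.round(1),arm.observe()["dq"].round(3).tolist())
```

```text
228 [100.  98.  99.]
229 [126. 123. 123.]
230 [142. 140. 138.]
231 [148. 145. 144.]
232 [147. 147. 143.]
233 [138. 149. 135.]
234 [118. 149. 113.]
235 [103. 144.  84.]
236 [110. 129.  61.]
237 [116. 121.  48.]
238 [122. 129.  35.]
239 [135. 129.  20.]
240 [144. 107.  10.]
241 [141.  72.  14.]
242 [134.  43.  18.]
243 [129.  35.  30.]
244 [120.  47.  48.]
245 [104.  62.  65.]
246 [80. 65. 69.]
247 [61. 57. 61.]
0.0
0.01
0.022
0.027
[-8.7  2.3  3.7] [-0.0, -0.001, 0.001, 0.0, -0.0, 0.001, 0.0]
```

```bash
python3 -c "
from cell import arm
print(arm.sign_off())"
```

```text
the job is handed in; nothing more can be done
None
```

I handed the job in at about 22.6 s: the old sink lies flat in the drawer, and the new sink is held flush and centred on the stop at about 8.7 N with the pointer in the middle of the green; the hand-in returned no verdict.

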